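Loosen the knurled lock ring of a filter housing by counted turns

TASK

Loosen the blue knurled lock ring on the steel filter housing by rolling a fingertip along its rim: turn it counter-clockwise (seen from above) until its yellow mark first meets the red index line on the housing's foot, then give it two more full turns, and stop with the mark lined up with the index again. Do not touch the clear cover in the middle, and leave the bottle, the well plate and the tip box standing where they are; nothing is to be picked up.

Things in the scene. Friction and masses are not known exactly. Their poses are not given: they have to be found in the camera images.
- housing: Round filter housing of bare steel, bolted to the worktop. Origin: on its vertical axis, at the worktop. z up; its x axis points from the axis to the red index line. A foot flange of 136 mm diameter, 10 mm high at its edge and rising to 14 mm at the neck, a neck of 88 mm diameter up to 36 mm high; the lock ring sits around the neck's top.
- index (a point): Middle of the red index line on top of the housing's foot flange: a radial bar 17 mm long and 10 mm wide, outside the ring, 60 mm from the axis, 13 mm above the worktop.
- ring_center (a point): Centre of the lock ring's flat top, on the housing's vertical axis, 60 mm above the worktop. Blue plastic ring, rim with 36 upright ribs standing out 2.5 mm (coarse knurl); outer diameter over the ribs 98 mm, too wide to grip across; inner diameter 60 mm; it spans heights 34 to 60 mm. Roll its rim from outside with any side of a finger, or stroke its top. It neither rises nor comes off.
- mark (a point): Yellow mark on the ring's top, 42 mm from the axis, 60.5 mm above the worktop: a radial bar 16 mm long and 10 mm wide, carried on down the ring's side. It turns with the ring.
- ring (a joint): Ring angle, rad, growing counter-clockwise from above (loosening), counting on over the turns. 0: mark first meets index; 6.283: one turn later; 12.566: two turns later. Starts between -1.6 and -0.3; stops at -2.2 and 18.85. Turning takes about 0.06 N m (1.3 N along the rim): a fingertip pressing on the rim with 4 to 10 N drives it. It stays where it is left.
- cover: Clear round cover of 58 mm diameter over the white filter, in the middle of the ring, fixed to the housing. Origin: on the housing's axis, 36 mm above the worktop; its flat top is at 57 mm, 3 mm below the ring's top. Not to be touched.
- medium_bottle: Loose amber bottle with an orange cap, 60 mm diameter, 130 mm tall, 0.35 kg, standing 170 to 230 mm from the housing's axis. Origin: centre of its underside. Leave alone.
- well_plate: Loose whitish clear six-well plate with red wells, 85 x 125 x 20 mm, 0.15 kg, lying 170 to 230 mm from the housing's axis. Origin: centre of its underside. Leave alone.
- tip_box: Loose grey box with a green lid, 83 x 113 x 67 mm, 0.25 kg, standing 170 to 230 mm from the housing's axis. Origin: centre of its underside. Leave alone.

How it is judged (in metres and radians):
On the way, in this order (a step that is already met when the one before it is completed fails the run):
1. the mark has reached the index for the first time (value of joint ring above 0 rad), for 0.1 s.
2. one full turn beyond that (value of joint ring above 6.283 rad), for 0.1 s.
At the end, for the whole second after the job is handed in: The ring is at rest two full turns (12.57 rad) past the first meeting of mark and index, within 0.2 rad (about 8 mm at the mark), and the bottle, well plate and tip box are within 20 mm of where they stood (value of joint ring between 12.3664 and 12.7664 rad and velocity of joint ring between -0.05 and 0.05 rad/s and distance of each of medium_bottle, well_plate, tip_box from where it was at the start of the episode below 0.02 m); the robot touches nothing.
It fails at once if the clear cover is touched (over 1 N) (contact force between cover and anything else above 1 N).
It fails at once if the amber bottle is lifted, tipped or shifted by more than 20 mm (distance of medium_bottle from where it was at the start of the episode above 0.02 m or angle between medium_bottle's own z axis and vertical above 0.3 rad).
It fails at once if the six-well plate is lifted, tipped or shifted by more than 20 mm (distance of well_plate from where it was at the start of the episode above 0.02 m or angle between well_plate's own z axis and vertical above 0.3 rad).
It fails at once if the tip box is lifted, tipped or shifted by more than 20 mm (distance of tip_box from where it was at the start of the episode above 0.02 m or angle between tip_box's own z axis and vertical above 0.3 rad).
It also fails if it takes over 48 s, if anything falls off the work surface, if the arm or the gripper's body presses on something with over 40 N, if the wrist force passes 120 N, or if a joint passes its speed limit or range.

ROBOT

A 6-joint arm with a two-finger parallel gripper is mounted at the origin on the work surface. World frame = base frame: x ahead of the robot, y to its left, z up, the work surface at z = 0. Lengths are in mm, angles in rad, forces in N, time in s.
With the tool pointing down it reaches from about 350 to 975 mm from the base axis. Payload 7.1 kg.
Tool frame: the origin (TCP) lies on the centre line of the jaws, within the pads' length; the fingertips stand 17 mm ahead of it and the grasp point (between the pads) lies 2 mm behind it; z points along the fingers, y is the direction in which the jaws open and shut (so a half turn about z gives the same grasp; the last joint's range is limited). The gripper opens to 88 mm and grips with 3 to 60 N. Pads are 20 mm wide; open, the fingers measure 115 mm over their backs; the gripper's body (75 mm by 178 mm) begins 61 mm behind the grasp point.
Start: joints at [1.291, 0.423, 1.63, -0, 1.089, -0.019], TCP at [161.127, 603.857, 239.675] pointing down, gripper open.
Joint ranges: [-3, 3], [-0.9, 2.11], [0.09, 2.58], [-1.31, 4.45], [0.11, 2.69], [-2.54, 2.54]. Speed limits (rad/s): [2.39, 2.39, 3.01, 3.14, 3.14, 3.14].

INTERFACE

Orientations are given as a rotation vector (axis times angle).
In Python, from workcell import ctrl, imaging, workorder gives the robot as it stands. The module is installed in compiled form; this text tells all that it offers.
- The arm moves only by the shell command python3 -m crank 'ROWS' [OPENING]. ROWS is JSON, a list of rows, each an object with "travel": the shift along the tool's x, y, z as a fraction of full scale, a list of three; "turn": the turn about the tool's z as a fraction of full scale. In form: [{"travel": [dx, dy, dz], "turn": turn}, ...]. A call has 1 to 20 rows; each row shifts and turns the pose as measured when the row begins, along the tool's axes as they then stand; what a row does not reach is not made up. Full scale, the value 1, is 5 cm for a shift and 0.1 rad for a turn. A row lasts 1/10 s, in which the tool goes at most 50 mm and 8.59 degrees, less where a joint would pass 70% of its speed; a pose out of reach is approached as far as the arm can. A call with a number of a shift or a turn outside -1 to 1 is refused whole. A call with a gripper value outside its range is refused whole. OPENING is the gripper command: -1 is shut, 1 is fully open, values between are in proportion, set as the call begins (- or left out, the last holds). The fingers move at their own pace and stop on an object; the grip force is fixed at half the most. Time passes only in rows, so rows that do not move let the fingers close. It gives the time, the measured TCP pose, the force and the opening at its end, in the units of the state.
- ctrl.get_obs(): the state, without advancing time (a new reading comes with each control period).
- imaging.get_image(name): name is "scene" or "top" or "wrist"; returns the picture (384x512x3 uint8, blue, green, red); there is no depth.
- imaging.camera_info(name): a dict with "camera_matrix" (3x3 intrinsics, pixels), "k1" (the pictures are not rectified: a ray, as slopes to the right and down, at radius r is drawn at 1 + k1 r^2 times it, then the intrinsics apply), "rvec" (rotation vector, rad) and "tvec" (3), from world to camera coordinates, as OpenCV has them. Camera axes: x right, y down, z forward; pixel columns grow to the right and rows downward; lengths in mm; the calibration is good to about 2 mm. A picture is of the moment at which its call begins: read the wrist's pose just before it. camera_info takes no time and is no camera call; for the wrist camera it gives the pose at the moment of the call.
- workorder.close_job(): hands the job in, once; it reports no verdict.
The state is a dict: "t": time; "qpos": joint angles; "qvel": joint speeds; "joint_torque": joint torques, N m; "ee_pos": TCP position; "orientation": TCP orientation; "ft_force": force on the tool from outside, world axes, zero at the start; "moment": the same for the moment, N m; "width": finger opening in mm.
Only numpy, scipy, OpenCV 4.12 (cv2) and the standard library are available. Lean on these libraries where they do the work, as an engineer would, in place of code of your own. Each camera call takes 0.05 s, during which the arm holds its last target.

## Working session

There is one attempt and no reset: what is moved stays moved. The work goes in short steps, Python scripts to look and compute and a shell command to move; the robot and the scene stay as the last step left them, time stands still between calls to the robot, and variables do not carry over. Pictures are saved under pics/ and viewed, and the job is handed in when it is done.

```bash
mkdir -p pics
cat > h.py <<'E'
import numpy as np,cv2
from workcell import ctrl,imaging,workorder
def snap(n,f):
    im=imaging.get_image(n); cv2.imwrite(f'pics/{f}.png',im); return im
def ray(n,u,v,z,ci=None):
    ci=ci or imaging.camera_info(n)
    K=np.array(ci['camera_matrix'],float);k=ci['k1']
    p=cv2.undistortPoints(np.array([[[u,v]]],float),K,np.array([k,0,0,0,0.]))[0,0]
    R=cv2.Rodrigues(np.array(ci['rvec'],float))[0];t=np.array(ci['tvec'],float).ravel()
    d=R.T@np.array([p[0],p[1],1]);c=-R.T@t
    return c+d*(z-c[2])/d[2]
def proj(n,P):
    ci=imaging.camera_info(n)
    return cv2.projectPoints(np.array(P,float).reshape(-1,1,3),np.array(ci['rvec'],float),np.array(ci['tvec'],float),np.array(ci['camera_matrix'],float),np.array([ci['k1'],0,0,0,0.]))[0][:,0]
E
python3 - <<'E'
from h import *
print(ctrl.get_obs())
for n in('scene','top','wrist'):
    snap(n,n+'0'); print(n,imaging.camera_info(n))
E
```

```text
{'t': 0.0, 'qpos': array([ 1.29097956e+00,  4.23815352e-01,  1.63065292e+00, -2.63781773e-05,
        1.08859144e+00, -1.90390894e-02]), 'qvel': array([ 0.00124087,  0.00046547,  0.00099866, -0.00091926, -0.00022791,
       -0.00096635]), 'joint_torque': array([ 5.74023998e-04, -5.44623613e+01, -2.73671061e+01,  6.43026643e-02,
        2.28388788e-02, -1.14171814e-04]), 'ee_pos': array([161.01019557, 603.37935897, 238.93215621]), 'orientation': array([-4.08424320e-01, -3.11473300e+00,  2.28409341e-03]), 'ft_force': array([ 0.02549872, -0.47519269, -0.65719156]), 'moment': array([-0.02707245, -0.03140822, -0.0062356 ]), 'width': 87.77446174478492}
scene {'camera_matrix': array([[423.34630625,   0.        , 256.13890512],
       [  0.        , 423.34630625, 189.84015594],
       [  0.        ,   0.        ,   1.        ]]), 'k1': 0.02930223278659759, 'rvec': array([ 1.98898516,  1.1272173 , -0.54334622]), 'tvec': array([-384.8871313 , -237.34746684, 1387.63376125])}
top {'camera_matrix': array([[468.90190142,   0.        , 255.40569299],
       [  0.        , 468.90190142, 186.38042661],
       [  0.        ,   0.        ,   1.        ]]), 'k1': -0.05085948872486704, 'rvec': array([ 2.21458601, -2.16334116,  0.06422166]), 'tvec': array([  73.81123077,  600.08573103, 1254.94968993])}
wrist {'camera_matrix': array([[312.37895539,   0.        , 257.57038971],
       [  0.        , 312.37895539, 193.35764639],
       [  0.        ,   0.        ,   1.        ]]), 'k1': 0.02347488163110379, 'rvec': array([-2.33297313, -1.79206186, -0.21459949]), 'tvec': array([-623.24242404,  -27.76007381,  390.18275598])}
```

View pics/scene0.png

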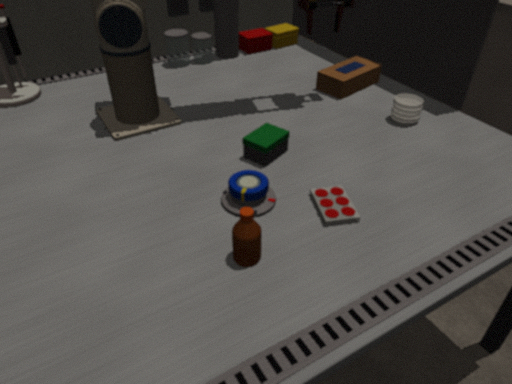

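View pics/top0.png

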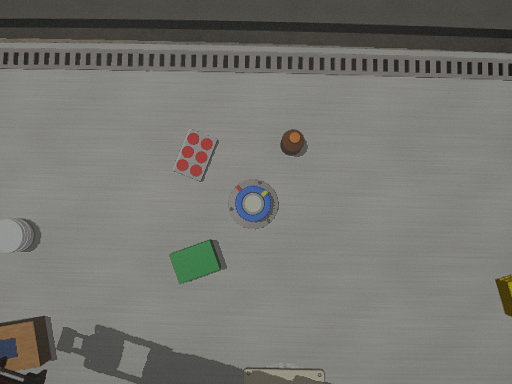

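View pics/wrist0.png

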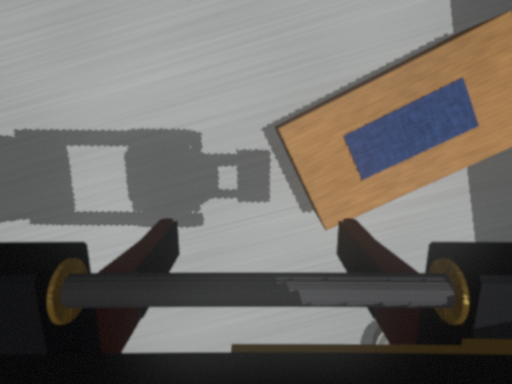

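Run:
```python
from h import *
im=cv2.imread('pics/top0.png')
c=im[114:294,153:323]
cv2.imwrite('pics/t0c.png',cv2.resize(c,None,fx=3.3,fy=3.3,interpolation=cv2.INTER_CUBIC))
c=im[174:234,220:285]
cv2.imwrite('pics/t0d.png',cv2.resize(c,None,fx=9,fy=9,interpolation=cv2.INTER_CUBIC))
```

```text
(no output)
```

View pics/t0c.png

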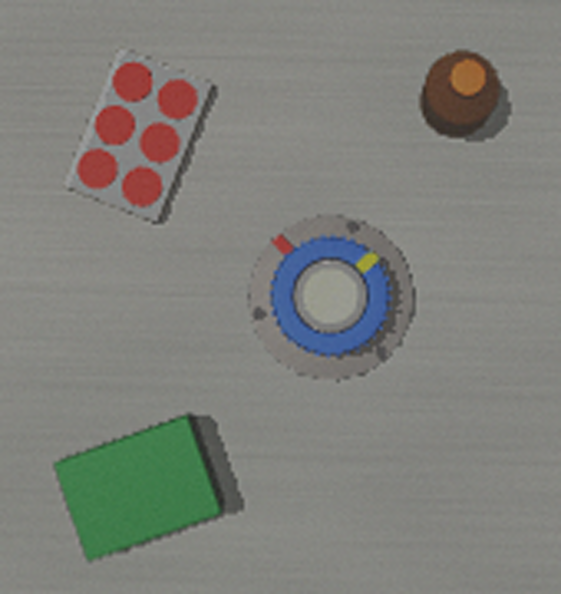

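View pics/t0d.png

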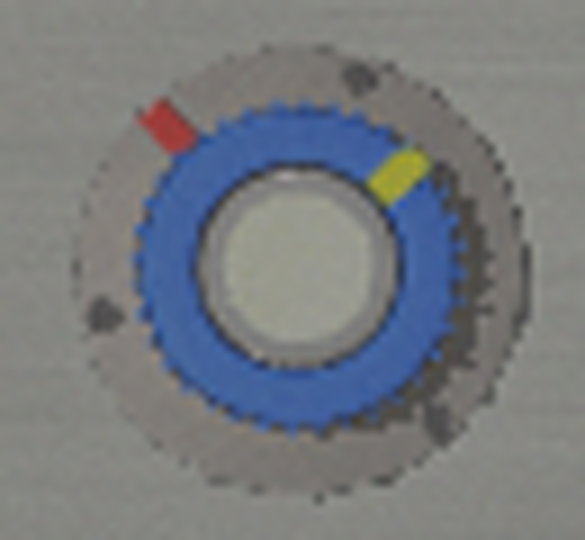

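Run:
```python
from h import *
f=lambda x,y:((x+.5)/9-.5+220,(y+.5)/9-.5+174)
g=lambda x,y:((x+.5)/3.3-.5+153,(y+.5)/3.3-.5+114)
C=ray('top',*f(299,268),60);M=ray('top',*f(399,176),60.5);I=ray('top',*f(168,127),13)
F=ray('top',*f(302,270),10)
print(C,F,M,I)
for P in(M,I): 
    d=P-C;print(np.hypot(*d[:2]),np.arctan2(d[1],d[0]))
for n,p,z in(('cap',(468,77),130),('plate corners',(122,50),20),('',(215,87),20),('',(160,222),20),('',(68,186),20),('box',(55,463),67),('',(188,415),67),('',(222,513),67),('',(90,560),67)):
    P=ray('top',*g(*p),z);print(n,P.round(0),np.hypot(*(P-C)[:2]).round(0),np.arctan2(*(P-C)[1::-1]).round(2))
print(proj('scene',[C,M,I]))
```

```text
[550.97855318  93.54430439  60.        ] [551.63877286  93.02102853  10.        ] [578.45177221  65.03602286  60.5       ] [593.9188214  134.62295928  13.        ]
39.59166426283899 -0.8038854238956387
59.42493182471712 0.7632447161952643
cap [717.  -7. 130.] 194.0 -0.54
plate corners [752. 272.  20.] 268.0 0.73
 [723. 193.  20.] 199.0 0.53
 [610. 236.  20.] 154.0 1.18
 [638. 313.  20.] 235.0 1.19
box [414. 307.  67.] 254.0 2.14
 [454. 203.  67.] 146.0 2.29
 [379. 174.  67.] 190.0 2.7
 [339. 277.  67.] 280.0 2.43
[[248.07767861 180.00351896]
 [243.46017746 189.53413863]
 [271.52391693 199.40738845]]
```

```bash
cat >> h.py <<'E'
def st(T=None):
    o=ctrl.get_obs();R=cv2.Rodrigues(np.array(o['orientation']))[0]
    print('t',round(o['t'],2),'p',o['ee_pos'].round(1),'q',o['qpos'].round(3),'F',o['ft_force'].round(1),'w',round(o['width'],1),'yaw(x)',round(float(np.arctan2(R[1,0],R[0,0])),3),'tilt',R[:,2].round(3))
    if T is not None: print('need/50 tool',(R.T@(np.array(T)-o['ee_pos'])/50).round(3))
E
python3 - <<'E'
from h import *
st([551,93.5,120])
E
```

```text
t 0.15 p [161.  603.5 239.1] q [ 1.291  0.424  1.63  -0.     1.089 -0.019] F [ 0.2 -0.6  0.4] w 88.0 yaw(x) 2.881 tilt [-0.    -0.001 -1.   ]
need/50 tool [-10.166  -7.841   2.391]
```

```bash
python3 -m crank '[{"travel":[-0.7,-0.54,0.1],"turn":0},{"travel":[-0.7,-0.54,0.1],"turn":0},{"travel":[-0.7,-0.54,0.1],"turn":0},{"travel":[-0.7,-0.54,0.1],"turn":0},{"travel":[-0.7,-0.54,0.1],"turn":0},{"travel":[-0.7,-0.54,0.1],"turn":0},{"travel":[-0.7,-0.54,0.1],"turn":0},{"travel":[-0.7,-0.54,0.1],"turn":0},{"travel":[-0.7,-0.54,0.1],"turn":0},{"travel":[-0.7,-0.54,0.1],"turn":0},{"travel":[-0.7,-0.54,0.1],"turn":0},{"travel":[-0.7,-0.54,0.1],"turn":0}]' 0.68
python3 - <<'E'
from h import *
st([551,93.5,120])
E
```

```text
t: 1.35
ee_pos: [492.1, 171.6, 175.7]
orientation: [-0.393, -3.117, -0.003]
ft_force: [0.4, 1.7, 0.1]
width: 74.3
t 1.35 p [492.1 171.6 175.7] q [ 0.312  0.361  1.907  0.002  0.873 -1.01 ] F [0.4 1.7 0.1] w 74.3 yaw(x) 2.891 tilt [ 0.     0.002 -1.   ]
need/50 tool [-1.53  -1.222  1.112]
```

```bash
python3 -m crank '[{"travel":[-0.5,-0.4,0.3],"turn":0},{"travel":[-0.5,-0.4,0.3],"turn":0},{"travel":[-0.5,-0.4,0.3],"turn":0},{"travel":[-0.2,-0.16,0.12],"turn":0},{"travel":[0,0,0],"turn":1},{"travel":[0,0,0],"turn":1},{"travel":[0,0,0],"turn":1},{"travel":[0,0,0],"turn":1},{"travel":[0,0,0],"turn":1},{"travel":[0,0,0],"turn":1},{"travel":[0,0,0],"turn":1},{"travel":[0,0,0],"turn":1},{"travel":[0,0,0],"turn":1},{"travel":[0,0,0],"turn":1},{"travel":[0,0,0],"turn":1},{"travel":[0,0,0],"turn":1},{"travel":[0,0,0],"turn":1},{"travel":[0,0,0],"turn":1},{"travel":[0,0,0],"turn":1},{"travel":[0,0,0],"turn":1}]'
python3 - <<'E'
from h import *
st([551,93.5,110])
E
```

```text
t: 3.35
ee_pos: [556.9, 83.2, 122.5]
orientation: [-2.568, -1.798, 0.005]
ft_force: [-0.3, -0.2, -0.0]
width: 73.9
t 3.35 p [556.9  83.2 122.5] q [0.125 0.498 1.839 0.006 0.811 0.47 ] F [-0.3 -0.2 -0. ] w 73.9 yaw(x) 1.222 tilt [-0.006  0.004 -1.   ]
need/50 tool [ 0.152 -0.18   0.251]
```

```bash
python3 -m crank '[{"travel":[0.15,-0.18,0.1],"turn":0},{"travel":[0,0,0],"turn":1},{"travel":[0,0,0],"turn":1},{"travel":[0,0,0],"turn":1},{"travel":[0,0,0],"turn":1},{"travel":[0,0,0],"turn":1},{"travel":[0,0,0],"turn":1},{"travel":[0,0,0],"turn":1},{"travel":[0,0,0],"turn":1},{"travel":[0,0,0],"turn":1},{"travel":[0,0,0],"turn":1},{"travel":[0,0,0],"turn":1},{"travel":[0,0,0],"turn":1},{"travel":[0,0,0],"turn":1},{"travel":[0,0,0],"turn":1},{"travel":[0,0,0],"turn":1},{"travel":[0,0,0],"turn":1},{"travel":[0,0,0],"turn":1},{"travel":[0,0,0],"turn":1},{"travel":[0,0,0],"turn":1}]'
python3 - <<'E'
from h import *
st([551,93.5,80])
snap('wrist','w1');
ci=imaging.camera_info('wrist');print(proj('wrist',[[551,93.5,60]]))
E
```

```text
t: 5.35
ee_pos: [532.6, 113.6, 111.2]
orientation: [2.954, -1.06, -0.037]
ft_force: [-0.3, 0.1, -0.1]
width: 73.8
t 5.35 p [532.6 113.6 111.2] q [0.183 0.5   1.875 0.013 0.789 2.434] F [-0.3  0.1 -0.1] w 73.8 yaw(x) -0.689 tilt [-0.023  0.005 -1.   ]
need/50 tool [0.553 0.069 0.614]
[[260.22436748 174.72532227]]
```

View pics/w1.png

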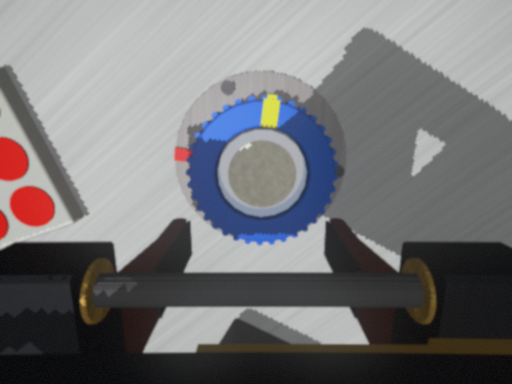

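```bash
python3 - <<'E'
from h import *
im=cv2.imread('pics/w1.png')
cv2.imwrite('pics/w1c.png',cv2.resize(im[60:260,165:360],None,fx=3,fy=3,interpolation=cv2.INTER_CUBIC))
E
python3 -m crank '[{"travel":[0.25,0.03,0],"turn":0},{"travel":[0.25,0.03,0],"turn":0},{"travel":[0,0,0],"turn":0}]'
python3 - <<'E'
from h import *
st([551,93.5,80])
E
```

```text
t: 5.7
ee_pos: [550.2, 95.6, 110.4]
orientation: [2.957, -1.05, -0.038]
ft_force: [-0.2, 0.1, -0.7]
width: 73.7
t 5.7 p [550.2  95.6 110.4] q [0.146 0.517 1.843 0.011 0.804 2.391] F [-0.2  0.1 -0.7] w 73.7 yaw(x) -0.683 tilt [-0.024  0.005 -1.   ]
need/50 tool [0.052 0.015 0.607]
```

View pics/w1c.png

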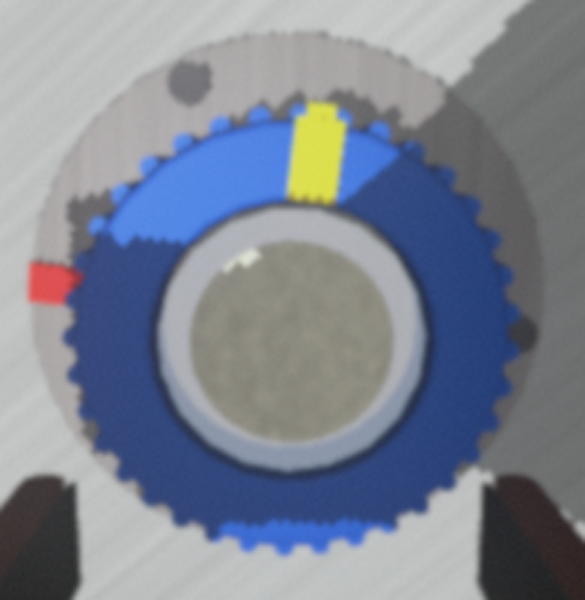

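```bash
python3 -m crank '[{"travel":[0.03,0.01,0.2],"turn":0},{"travel":[0.02,0,0.2],"turn":0},{"travel":[0,0,0.1],"turn":0},{"travel":[0,0,0],"turn":0}]'
python3 - <<'E'
from h import *
st([551,93.5,77])
snap('wrist','w2');
ci=imaging.camera_info('wrist');print(proj('wrist',[[551,93.5,60]]))
E
```

```text
t: 6.1
ee_pos: [551.0, 92.8, 82.3]
orientation: [2.957, -1.048, -0.04]
ft_force: [-0.1, 0.2, 0.3]
width: 74.2
t 6.1 p [551.   92.8  82.3] q [0.141 0.564 1.85  0.012 0.752 2.384] F [-0.1  0.2  0.3] w 74.2 yaw(x) -0.681 tilt [-0.025  0.005 -1.   ]
need/50 tool [-0.007 -0.013  0.107]
[[254.05442508 232.34982304]]
```

View pics/w2.png

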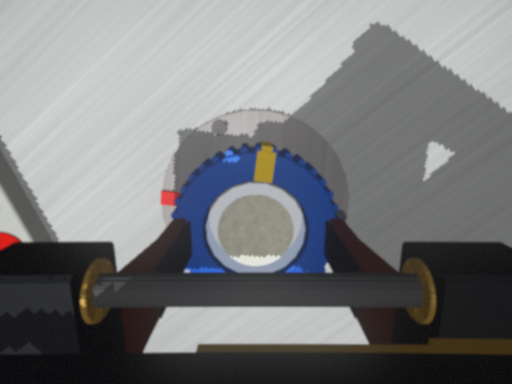

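```bash
python3 -m crank '[{"travel":[0,0,0.08],"turn":0},{"travel":[0,0,0.03],"turn":0},{"travel":[0,0,0.02],"turn":0}]'
python3 - <<'E'
from h import *
st([551,93.5,77])
E
```

```text
t: 6.45
ee_pos: [551.4, 93.0, 77.5]
orientation: [2.958, -1.047, -0.037]
ft_force: [-5.5, -3.0, 15.5]
width: 73.5
t 6.45 p [551.4  93.   77.5] q [0.142 0.572 1.851 0.012 0.742 2.383] F [-5.5 -3.  15.5] w 73.5 yaw(x) -0.68 tilt [-0.024  0.005 -1.   ]
need/50 tool [-0.013 -0.002  0.01 ]
```

```bash
python3 -m crank '[{"travel":[0,0,0.01],"turn":-0.5},{"travel":[0,0,0.01],"turn":-1},{"travel":[0,0,0.01],"turn":-1},{"travel":[0,0,0.01],"turn":-1},{"travel":[0,0,0.01],"turn":-1},{"travel":[0,0,0.01],"turn":-1}]'
python3 - <<'E'
from h import *
st([551,93.5,77])
snap('wrist','w3')
E
```

```text
t: 7.05
ee_pos: [553.4, 93.1, 77.4]
orientation: [-3.133, 0.171, 0.028]
ft_force: [-1.2, 0.1, 5.5]
width: 73.9
t 7.05 p [553.4  93.1  77.4] q [0.142 0.572 1.85  0.011 0.736 1.813] F [-1.2  0.1  5.5] w 73.9 yaw(x) -0.109 tilt [-0.018  0.005 -1.   ]
need/50 tool [-0.047 -0.002  0.01 ]
```

View pics/w3.png

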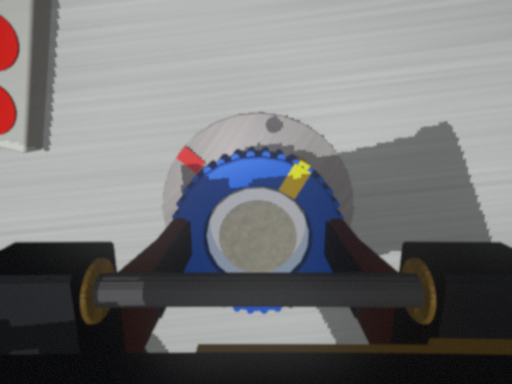

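```bash
python3 -m crank '[{"travel":[-0.02,0,0.03],"turn":0},{"travel":[-0.01,0,0.03],"turn":-0.5},{"travel":[0,0,0.03],"turn":-1},{"travel":[0,0,0.03],"turn":-1},{"travel":[0,0,0.03],"turn":-1}]'
python3 - <<'E'
from h import *
st([551,93.5,77])
print(ctrl.get_obs()['moment'])
snap('wrist','w4')
E
```

```text
t: 7.6
ee_pos: [554.8, 93.9, 77.3]
orientation: [-3.109, -0.407, 0.015]
ft_force: [-4.3, 1.2, 14.0]
width: 73.7
t 7.6 p [554.8  93.9  77.3] q [0.143 0.571 1.852 0.009 0.728 1.447] F [-4.3  1.2 14. ] w 73.7 yaw(x) 0.26 tilt [-0.01   0.005 -1.   ]
need/50 tool [-0.076 -0.012  0.008]
[-0.27389687  0.69409631 -0.09391092]
```

View pics/w4.png

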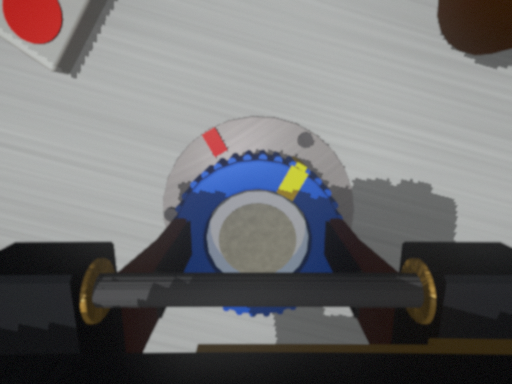

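```bash
python3 -m crank '[{"travel":[-0.06,-0.02,0.035],"turn":-1},{"travel":[-0.05,-0.03,0.035],"turn":-1},{"travel":[-0.03,-0.02,0.035],"turn":-1},{"travel":[-0.03,-0.02,0.035],"turn":-1},{"travel":[-0.02,-0.02,0.035],"turn":-1},{"travel":[-0.02,-0.02,0.035],"turn":-1},{"travel":[-0.02,-0.02,0.035],"turn":-1},{"travel":[-0.02,-0.03,0.035],"turn":-1}]'
python3 - <<'E'
from h import *
st([551,93.5,77])
print(ctrl.get_obs()['moment'])
snap('wrist','w5')
E
```

```text
t: 8.45
ee_pos: [552.9, 96.4, 77.7]
orientation: [2.677, 1.636, 0.036]
ft_force: [-0.7, 0.4, 14.4]
width: 74.1
t 8.45 p [552.9  96.4  77.7] q [0.149 0.56  1.876 0.007 0.683 0.617] F [-0.7  0.4 14.4] w 74.1 yaw(x) 1.097 tilt [ 0.022  0.008 -1.   ]
need/50 tool [-0.069 -0.007  0.013]
[ 0.30741534  0.62428546 -0.07441642]
```

View pics/w5.png

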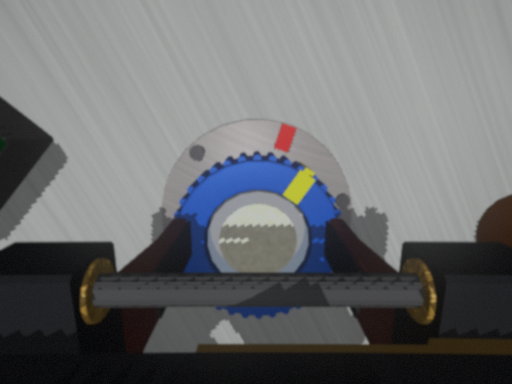

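```bash
python3 -m crank '[{"travel":[-0.04,-0.01,0.035],"turn":-1},{"travel":[-0.03,-0.01,0.035],"turn":-1},{"travel":[-0.03,-0.01,0.035],"turn":-1},{"travel":[-0.03,-0.01,0.035],"turn":-1},{"travel":[-0.02,-0.01,0.035],"turn":-1},{"travel":[-0.02,-0.01,0.035],"turn":-1},{"travel":[-0.02,-0.01,0.035],"turn":-1},{"travel":[-0.02,-0.01,0.035],"turn":-1},{"travel":[-0.02,-0.01,0.035],"turn":-1},{"travel":[-0.02,-0.01,0.035],"turn":-1}]'
python3 - <<'E'
from h import *
st([551,93.5,77])
print(ctrl.get_obs()['moment'])
snap('wrist','w6')
E
```

```text
t: 9.5
ee_pos: [552.5, 92.7, 78.6]
orientation: [1.501, 2.736, 0.052]
ft_force: [-3.1, 2.6, 17.3]
width: 73.7
t 9.5 p [552.5  92.7  78.6] q [ 0.138  0.553  1.888  0.023  0.664 -0.448] F [-3.1  2.6 17.3] w 73.7 yaw(x) 2.138 tilt [ 0.034  0.019 -0.999]
need/50 tool [ 0.03  -0.017  0.03 ]
[ 0.02485633  1.23525694 -0.06116464]
```

View pics/w6.png

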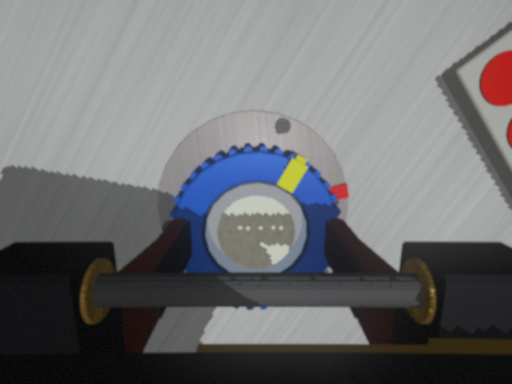

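```bash
python3 -m crank '[{"travel":[0,0,0.03],"turn":-1},{"travel":[0,0,0.03],"turn":-1},{"travel":[0,0,0.03],"turn":-1},{"travel":[0,0,0.03],"turn":-1},{"travel":[0,0,0.03],"turn":-1},{"travel":[0,0,0.03],"turn":-1},{"travel":[0,0,0.03],"turn":-1},{"travel":[0,0,0.03],"turn":-1},{"travel":[0,0,0.03],"turn":-1}]'
python3 - <<'E'
from h import *
st([551,93.5,77])
print(ctrl.get_obs()['moment'])
E
```

```text
t: 10.45
ee_pos: [554.3, 93.7, 78.0]
orientation: [0.092, 3.101, 0.03]
ft_force: [-2.4, 1.0, 12.6]
width: 73.6
t 10.45 p [554.3  93.7  78. ] q [ 0.14   0.555  1.887  0.021  0.659 -1.388] F [-2.4  1.  12.6] w 73.6 yaw(x) 3.082 tilt [ 0.039  0.018 -0.999]
need/50 tool [ 0.066 -0.009  0.018]
[-0.41720727  0.55217808 -0.09624967]
```

```bash
python3 -m crank '[{"travel":[0.02,0,0.035],"turn":-1},{"travel":[0.02,0,0.035],"turn":-1},{"travel":[0.01,0,0.035],"turn":-1},{"travel":[0.01,0,0.035],"turn":-1},{"travel":[0.01,0,0.035],"turn":-1},{"travel":[0.01,0,0.035],"turn":-1},{"travel":[0.01,0,0.035],"turn":-1},{"travel":[0.01,0,0.035],"turn":-1},{"travel":[0.01,0,0.035],"turn":-1},{"travel":[0,0,0],"turn":0}]'
python3 - <<'E'
from h import *
st([551,93.5,77])
print(ctrl.get_obs()['moment'])
snap('wrist','w7')
E
```

```text
t: 11.45
ee_pos: [557.7, 99.6, 79.3]
orientation: [-1.306, 2.784, 0.001]
ft_force: [0.7, -0.8, 0.6]
width: 74.0
t 11.45 p [557.7  99.6  79.3] q [ 0.146  0.551  1.891  0.033  0.636 -2.328] F [ 0.7 -0.8  0.6] w 74.0 yaw(x) -2.264 tilt [ 0.06   0.029 -0.998]
need/50 tool [0.183 0.026 0.034]
[ 0.01982131  0.07341228 -0.06032749]
```

View pics/w7.png

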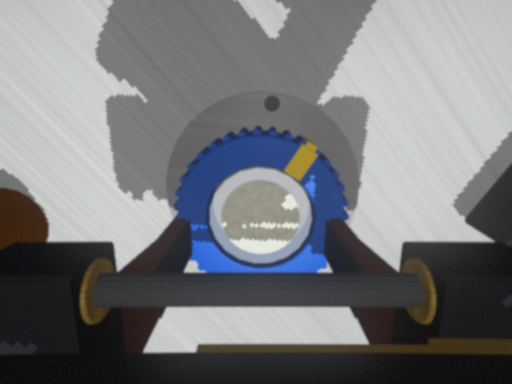

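```bash
python3 -m crank '[{"travel":[0.0,0.0,-0.2],"turn":0},{"travel":[0.18,0.03,-0.1],"turn":0},{"travel":[0,0,0],"turn":1},{"travel":[0,0,0],"turn":1},{"travel":[0,0,0],"turn":1},{"travel":[0,0,0],"turn":1},{"travel":[0,0,0],"turn":1},{"travel":[0,0,0],"turn":1},{"travel":[0,0,0],"turn":1},{"travel":[0,0,0],"turn":1},{"travel":[0,0,0],"turn":1},{"travel":[0,0,0],"turn":1}]'
python3 - <<'E'
from h import *
st([551,93.5,77])
E
```

```text
t: 12.7
ee_pos: [543.0, 87.9, 96.9]
orientation: [0.264, 3.076, 0.049]
ft_force: [0.3, -0.4, -0.0]
width: 73.5
t 12.7 p [543.   87.9  96.9] q [ 0.128  0.504  1.92   0.032  0.658 -1.295] F [ 0.3 -0.4 -0. ] w 73.5 yaw(x) 2.969 tilt [ 0.057  0.027 -0.998]
need/50 tool [-0.118  0.124  0.41 ]
```

```bash
python3 -m crank '[{"travel":[-0.12,0.12,0],"turn":0},{"travel":[0,0,0],"turn":0},{"travel":[0,0,0],"turn":1},{"travel":[0,0,0],"turn":1},{"travel":[0,0,0],"turn":1},{"travel":[0,0,0],"turn":1},{"travel":[0,0,0],"turn":1},{"travel":[0,0,0],"turn":1},{"travel":[0,0,0],"turn":1},{"travel":[0,0,0],"turn":1},{"travel":[0,0,0],"turn":1},{"travel":[0,0,0],"turn":1},{"travel":[0,0,0],"turn":1},{"travel":[0,0,0],"turn":1},{"travel":[0,0,0],"turn":1},{"travel":[0,0,0],"turn":1},{"travel":[0,0,0],"turn":1},{"travel":[0,0,0],"turn":1},{"travel":[0,0,0],"turn":1},{"travel":[0,0,0],"turn":1}]'
python3 - <<'E'
from h import *
st([551,93.5,77])
E
```

```text
t: 14.7
ee_pos: [548.4, 91.3, 99.0]
orientation: [2.635, 1.693, 0.094]
ft_force: [0.2, -0.4, -0.2]
width: 73.9
t 14.7 p [548.4  91.3  99. ] q [0.134 0.508 1.905 0.029 0.671 0.541] F [ 0.2 -0.4 -0.2] w 73.9 yaw(x) 1.143 tilt [ 0.055  0.025 -0.998]
need/50 tool [0.042 0.012 0.443]
```

```bash
python3 -m crank '[{"travel":[0,0,0],"turn":1},{"travel":[0,0,0],"turn":1},{"travel":[0,0,0],"turn":1},{"travel":[0,0,0],"turn":1},{"travel":[0,0,0],"turn":1},{"travel":[0,0,0],"turn":1},{"travel":[0,0,0],"turn":1},{"travel":[0,0,0],"turn":1},{"travel":[0,0,0],"turn":1},{"travel":[0,0,0],"turn":1},{"travel":[0,0,0],"turn":1},{"travel":[0,0,0],"turn":1},{"travel":[0,0,0],"turn":1},{"travel":[0,0,0],"turn":1},{"travel":[0,0,0],"turn":1},{"travel":[0,0,0],"turn":1},{"travel":[0,0,0],"turn":1},{"travel":[0,0,0],"turn":1},{"travel":[0,0,0.2],"turn":0},{"travel":[0,0,0],"turn":0}]'
python3 - <<'E'
from h import *
st([548,91,79])
snap('wrist','w8')
E
```

```text
t: 16.7
ee_pos: [547.4, 90.5, 89.4]
orientation: [-2.921, 1.04, -0.065]
ft_force: [-0.0, -0.6, 0.1]
width: 74.0
t 16.7 p [547.4  90.5  89.4] q [0.133 0.523 1.909 0.028 0.653 2.367] F [-0.  -0.6  0.1] w 74.0 yaw(x) -0.685 tilt [ 0.053  0.024 -0.998]
need/50 tool [-0.002 -0.004  0.209]
```

View pics/w8.png

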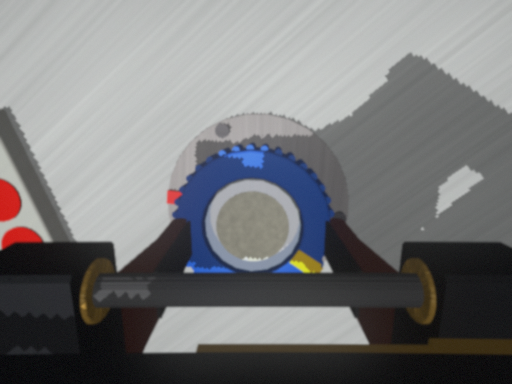

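```bash
cat >> h.py <<'E'
def ang(u,v,n='wrist',C=(551,93.5)):
    P=ray(n,u,v,60.5);d=P[:2]-np.array(C);a=np.arctan2(d[1],d[0])
    print('mark',P.round(1),'r',np.hypot(*d).round(1),'ring mod',round((a-0.763)%(2*np.pi),3))
E
python3 - <<'E'
from h import *
ang(307,262);print(ray('wrist',253,226,60),ray('wrist',175,197,13))
E
python3 -m crank '[{"travel":[0,0,0.15],"turn":0},{"travel":[0,0,0.05],"turn":0},{"travel":[0.01,0,0.03],"turn":0},{"travel":[0.01,-0.01,0.035],"turn":-0.5},{"travel":[0.01,-0.01,0.035],"turn":-1},{"travel":[0.01,-0.01,0.035],"turn":-1},{"travel":[0.01,-0.01,0.035],"turn":-1},{"travel":[0.01,-0.01,0.035],"turn":-1},{"travel":[0.01,-0.01,0.035],"turn":-1},{"travel":[0.01,-0.01,0.035],"turn":-1}]'
python3 - <<'E'
from h import *
st([551,93.5,77])
snap('wrist','w9')
E
```

```text
mark [513.6  80.4  60.5] r 39.6 ring mod 2.716
[551.19532524  91.71209471  60.        ] [594.60903423 135.44786436  13.        ]
t: 17.75
ee_pos: [557.5, 90.4, 78.0]
orientation: [-3.12, -0.01, -0.093]
ft_force: [-2.5, 1.2, 14.5]
width: 73.8
t 17.75 p [557.5  90.4  78. ] q [0.133 0.552 1.894 0.021 0.634 1.682] F [-2.5  1.2 14.5] w 73.8 yaw(x) 0.006 tilt [ 0.059  0.02  -0.998]
need/50 tool [-0.131 -0.062  0.014]
```

View pics/w9.png

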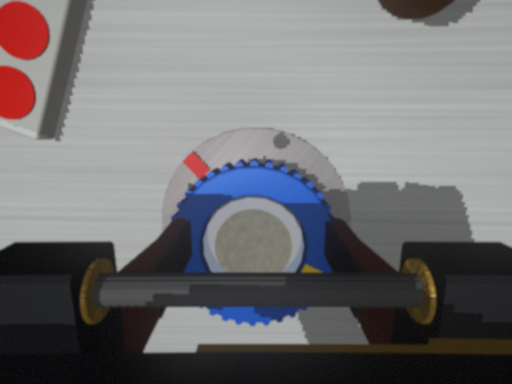

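```bash
python3 -m crank '[{"travel":[0,0,-0.08],"turn":0},{"travel":[-0.2,-0.03,0],"turn":0},{"travel":[0,0,0],"turn":0},{"travel":[0,0,0.08],"turn":0},{"travel":[0,0,0.04],"turn":-0.5},{"travel":[0,0,0.035],"turn":-1},{"travel":[0,0,0.035],"turn":-1},{"travel":[0,0,0.035],"turn":-1},{"travel":[0,0,0.035],"turn":-1},{"travel":[0,0,0.035],"turn":-1}]'
python3 - <<'E'
from h import *
st([551,93.5,77])
E
```

```text
t: 18.8
ee_pos: [555.1, 94.0, 78.0]
orientation: [-3.006, -0.902, -0.126]
ft_force: [-1.5, 3.9, 20.7]
width: 73.7
t 18.8 p [555.1  94.   78. ] q [0.14  0.545 1.909 0.023 0.608 1.109] F [-1.5  3.9 20.7] w 73.7 yaw(x) 0.584 tilt [ 0.077  0.024 -0.997]
need/50 tool [-0.076 -0.037  0.014]
```

```bash
python3 -m crank '[{"travel":[0,0,-0.3],"turn":0},{"travel":[0,0,-0.3],"turn":0},{"travel":[-0.4,-0.26,-0.05],"turn":0},{"travel":[-0.4,-0.26,0],"turn":0},{"travel":[-0.4,-0.26,0],"turn":0},{"travel":[-0.1,-0.06,0],"turn":0},{"travel":[0,0,0],"turn":0}]' -1
python3 - <<'E'
from h import *
st([482,93.5,63])
snap('wrist','w10')
ci=imaging.camera_info('wrist');print(-cv2.Rodrigues(ci['rvec'])[0].T@ci['tvec'],proj('wrist',[551,93.5,60]))
E
```

```text
t: 19.5
ee_pos: [473.9, 92.4, 107.6]
orientation: [-3.008, -0.896, -0.13]
ft_force: [-0.3, 0.0, 0.6]
width: 21.2
t 19.5 p [473.9  92.4 107.6] q [0.161 0.406 2.075 0.02  0.579 1.137] F [-0.3  0.   0.6] w 21.2 yaw(x) 0.58 tilt [ 0.079  0.024 -0.997]
need/50 tool [0.075 0.05  0.903]
[516.25857246 124.03870956 257.57769165] [[322.35249833 121.03819292]]
```

View pics/w10.png

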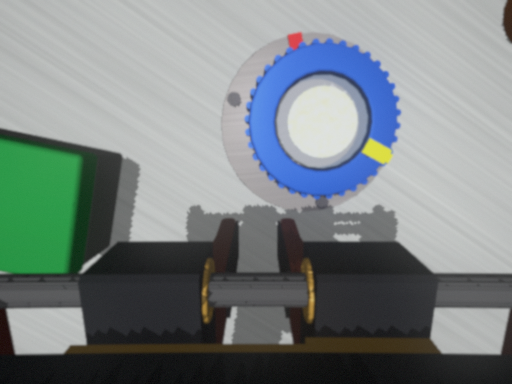

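```bash
cat >> h.py <<'E'
def plan(n=10,step=9,press=1.5,C=(551,93.0),R=49.0,a=10.,b=13.5,tip=10.):
    o=ctrl.get_obs();Rm=cv2.Rodrigues(np.array(o['orientation']))[0]
    C=np.array(C)
    # ref point on tool axis at contact height (tip mm ahead of TCP)
    off=Rm[:2,2]*tip
    p=o['ee_pos'][:2]+off
    X=Rm[:2,0]/np.linalg.norm(Rm[:2,0]);Y=Rm[:2,1]/np.linalg.norm(Rm[:2,1])
    tot=0
    for i in range(n):
        d=C-p;l=np.array([d@X,d@Y]);c=np.clip(l,[-a,-b],[a,b])
        q=p+c[0]*X+c[1]*Y;v=q-C;g=np.linalg.norm(v)
        if g<1e-6: print('in');return
        nn=v/g;t=np.array([-nn[1],nn[0]])
        corner=abs(c[0])>=a-1e-6 and abs(c[1])>=b-1e-6
        cmd=step*t-(g-R+press+(step**2/2/R if corner else 0))*nn
        print(i,'gap %.1f'%(g-R),'ang %.2f'%np.arctan2(*nn[::-1]),'tool/50',round(cmd@X/50,2),round(cmd@Y/50,2))
        p=p+cmd
        # push out
        d=C-p;l=np.array([d@X,d@Y]);c=np.clip(l,[-a,-b],[a,b]);q=p+c[0]*X+c[1]*Y;v=q-C;g=np.linalg.norm(v)
        if g<R:p=p+v/g*(R-g)
        tot+=step/R
    print('roll',tot,'z',o['ee_pos'][2],'end',p)
E
python3 - <<'E'
from h import *
ang(378,151)
E
python3 -m crank '[{"travel":[0,0,0.3],"turn":0},{"travel":[0,0,0.3],"turn":0},{"travel":[0.05,0,0.3],"turn":0},{"travel":[0,0,0],"turn":0}]'
python3 - <<'E'
from h import *
st([482,93.5,63])
plan()
E
```

```text
mark [555.   53.6  60.5] r 40.1 ring mod 4.05
t: 19.95
ee_pos: [487.3, 95.4, 63.3]
orientation: [3.008, 0.893, 0.142]
ft_force: [-1.3, -0.1, 0.5]
width: 0.5
t 19.95 p [487.3  95.4  63.3] q [0.163 0.507 2.064 0.023 0.481 1.137] F [-1.3 -0.1  0.5] w 0.5 yaw(x) 0.579 tilt [ 0.087  0.025 -0.996]
need/50 tool [-0.11  -0.026 -0.004]
0 gap -1.8 ang -3.07 tool/50 -0.08 0.16
1 gap 0.0 ang -2.88 tool/50 -0.01 0.19
2 gap -0.0 ang -2.69 tool/50 0.02 0.18
3 gap -0.0 ang -2.57 tool/50 0.03 0.18
4 gap -0.0 ang -2.57 tool/50 0.03 0.18
5 gap -0.0 ang -2.57 tool/50 0.03 0.18
6 gap -0.0 ang -2.50 tool/50 0.06 0.18
7 gap -0.0 ang -2.31 tool/50 0.09 0.16
8 gap -0.0 ang -2.12 tool/50 0.12 0.14
9 gap 0.0 ang -1.93 tool/50 0.14 0.12
roll 1.836734693877551 z 63.30169411989141 end [541.68895149  27.91912481]
```

```bash
python3 -m crank '[{"travel":[0.06,0.04,0],"turn":0},{"travel":[0.06,0.04,0],"turn":0},{"travel":[0.06,0.04,0],"turn":0}]'
python3 - <<'E'
from h import *
st([482,93.5,63])
print(ctrl.get_obs()['moment'])
plan(press=2)
E
```

```text
t: 20.25
ee_pos: [491.0, 94.5, 62.9]
orientation: [-3.007, -0.892, -0.112]
ft_force: [-15.0, 1.4, 9.5]
width: 0.4
t 20.25 p [491.   94.5  62.9] q [0.159 0.515 2.044 0.024 0.512 1.133] F [-15.    1.4   9.5] w 0.4 yaw(x) 0.577 tilt [ 0.067  0.023 -0.997]
need/50 tool [-0.162 -0.081 -0.015]
[0.21752883 2.37288358 0.0724774 ]
0 gap -5.2 ang -3.05 tool/50 -0.13 0.14
1 gap -0.0 ang -2.85 tool/50 0.0 0.19
2 gap 0.0 ang -2.66 tool/50 0.04 0.18
3 gap -0.0 ang -2.57 tool/50 0.04 0.18
4 gap -0.0 ang -2.57 tool/50 0.04 0.18
5 gap -0.0 ang -2.57 tool/50 0.04 0.18
6 gap -0.0 ang -2.47 tool/50 0.07 0.17
7 gap 0.0 ang -2.28 tool/50 0.11 0.16
8 gap -0.0 ang -2.08 tool/50 0.13 0.13
9 gap -0.0 ang -1.89 tool/50 0.16 0.11
roll 1.836734693877551 z 62.85891380270768 end [543.65870847  27.62971557]
```

```bash
python3 -m crank '[{"travel":[0.0,0.14,0],"turn":0},{"travel":[0.02,0.15,0],"turn":0},{"travel":[0.03,0.15,0],"turn":0},{"travel":[0.04,0.14,0],"turn":0}]'
python3 - <<'E'
from h import *
st([482,93.5,63])
plan(press=2,b=7)
snap('wrist','w11')
E
```

```text
t: 20.65
ee_pos: [495.5, 71.0, 62.9]
orientation: [-3.002, -0.892, -0.058]
ft_force: [-9.8, -3.1, 3.9]
width: 0.6
t 20.65 p [495.5  71.   62.9] q [0.109 0.524 2.021 0.03  0.562 1.077] F [-9.8 -3.1  3.9] w 0.6 yaw(x) 0.578 tilt [ 0.033  0.02  -0.999]
need/50 tool [ 0.019 -0.525 -0.002]
0 gap -0.7 ang -2.66 tool/50 0.03 0.18
1 gap -0.0 ang -2.56 tool/50 0.04 0.18
2 gap -0.0 ang -2.56 tool/50 0.04 0.18
3 gap 0.0 ang -2.39 tool/50 0.09 0.17
4 gap -0.0 ang -2.20 tool/50 0.12 0.15
5 gap -0.0 ang -2.00 tool/50 0.14 0.12
6 gap 0.0 ang -1.81 tool/50 0.16 0.09
7 gap -0.0 ang -1.62 tool/50 0.18 0.06
8 gap -0.0 ang -1.43 tool/50 0.19 0.02
9 gap 0.0 ang -1.23 tool/50 0.19 -0.01
roll 1.836734693877551 z 62.87709701305509 end [571.2038103   39.39168595]
```

View pics/w11.png

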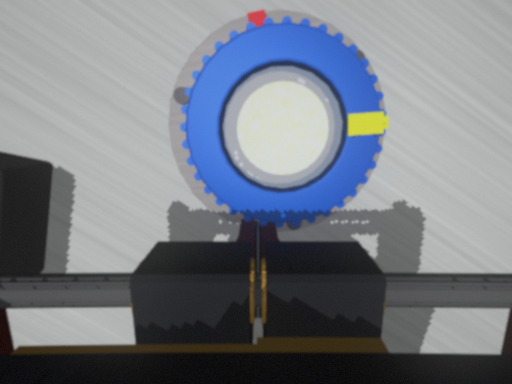

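```bash
python3 - <<'E'
from h import *
ang(366,124)
E
python3 -m crank '[{"travel":[0.04,0.18,0],"turn":0},{"travel":[0.04,0.18,0],"turn":0},{"travel":[0.04,0.18,0],"turn":0},{"travel":[0.08,0.17,0],"turn":0},{"travel":[0.12,0.15,0],"turn":0},{"travel":[0.14,0.12,0],"turn":0}]'
python3 - <<'E'
from h import *
st([551,93,63])
plan(press=2,b=8)
snap('wrist','w12')
E
```

```text
mark [573.9  60.9  60.5] r 39.8 ring mod 4.562
t: 21.3
ee_pos: [529.3, 35.8, 63.1]
orientation: [-2.998, -0.894, -0.005]
ft_force: [-6.7, -13.7, 3.5]
width: 0.3
t 21.3 p [529.3  35.8  63.1] q [0.038 0.561 1.933 0.021 0.648 1.012] F [ -6.7 -13.7   3.5] w 0.3 yaw(x) 0.58 tilt [-0.001  0.013 -1.   ]
need/50 tool [ 0.989 -0.719  0.016]
0 gap -0.8 ang -1.95 tool/50 0.14 0.12
1 gap 0.0 ang -1.75 tool/50 0.17 0.08
2 gap 0.0 ang -1.56 tool/50 0.18 0.05
3 gap 0.0 ang -1.37 tool/50 0.19 0.01
4 gap -0.0 ang -1.18 tool/50 0.19 -0.02
5 gap -0.0 ang -0.99 tool/50 0.18 -0.04
6 gap -0.0 ang -0.99 tool/50 0.18 -0.04
7 gap -0.0 ang -0.99 tool/50 0.18 -0.04
8 gap 0.0 ang -0.84 tool/50 0.17 -0.08
9 gap 0.0 ang -0.64 tool/50 0.15 -0.11
roll 1.836734693877551 z 63.06886373877966 end [607.85059413  70.42979062]
```

View pics/w12.png

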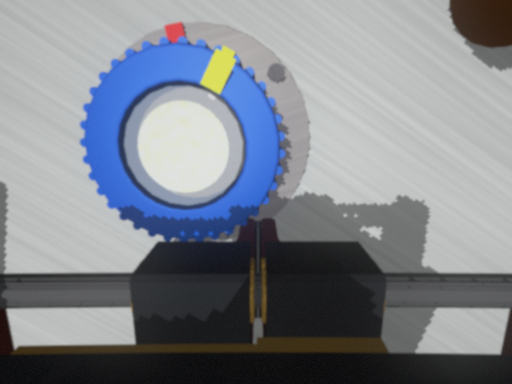

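```bash
python3 - <<'E'
from h import *
ang(218,71)
E
python3 -m crank '[{"travel":[0.14,0.11,0],"turn":0},{"travel":[0.17,0.08,0],"turn":0},{"travel":[0.18,0.04,0],"turn":0},{"travel":[0.19,0.01,0],"turn":0},{"travel":[0.19,-0.02,0],"turn":0},{"travel":[0.18,-0.04,0],"turn":0},{"travel":[0.18,-0.04,0],"turn":0}]'
python3 - <<'E'
from h import *
st([551,93,63])
plan(press=1.5,b=8)
E
```

```text
mark [590.8  95.9  60.5] r 39.9 ring mod 5.58
t: 22.05
ee_pos: [592.4, 51.3, 65.5]
orientation: [3.008, 0.898, 0.005]
ft_force: [-0.0, -3.7, -1.7]
width: 0.7
t 22.05 p [592.4  51.3  65.5] q [ 0.067  0.62   1.79  -0.002  0.729  1.059] F [-0.  -3.7 -1.7] w 0.7 yaw(x) 0.58 tilt [ 0.003 -0.001 -1.   ]
need/50 tool [-0.236 -1.152  0.047]
0 gap 0.7 ang -0.95 tool/50 0.18 -0.07
1 gap -0.0 ang -0.76 tool/50 0.16 -0.09
2 gap 0.0 ang -0.57 tool/50 0.15 -0.12
3 gap 0.0 ang -0.38 tool/50 0.12 -0.14
4 gap 0.0 ang -0.19 tool/50 0.09 -0.16
5 gap -0.0 ang -0.00 tool/50 0.06 -0.18
6 gap -0.0 ang 0.19 tool/50 0.03 -0.18
7 gap 0.0 ang 0.38 tool/50 -0.01 -0.19
8 gap 0.0 ang 0.57 tool/50 -0.04 -0.18
9 gap -0.0 ang 0.58 tool/50 -0.03 -0.18
roll 1.836734693877551 z 65.52014890688716 end [595.07885118 133.33134179]
```

```bash
python3 -m crank '[{"travel":[0.18,-0.08,0.02],"turn":0},{"travel":[0.16,-0.10,0.02],"turn":0},{"travel":[0.14,-0.13,0.01],"turn":0},{"travel":[0.11,-0.15,0],"turn":0},{"travel":[0.08,-0.17,0],"turn":0},{"travel":[0.05,-0.18,0],"turn":0},{"travel":[0.02,-0.18,0],"turn":0}]'
python3 - <<'E'
from h import *
st([551,93,63])
plan(press=1.5,b=8)
snap('wrist','w13')
E
```

```text
t: 22.75
ee_pos: [606.6, 118.0, 66.8]
orientation: [3.005, 0.896, 0.033]
ft_force: [2.4, -0.4, -1.0]
width: 0.6
t 22.75 p [606.6 118.   66.8] q [ 0.174  0.637  1.748 -0.005  0.735  1.169] F [ 2.4 -0.4 -1. ] w 0.6 yaw(x) 0.58 tilt [ 0.022  0.001 -1.   ]
need/50 tool [-1.205 -0.193  0.051]
0 gap 1.4 ang 0.55 tool/50 -0.07 -0.18
1 gap -0.0 ang 0.58 tool/50 -0.03 -0.18
2 gap -0.0 ang 0.59 tool/50 -0.05 -0.18
3 gap -0.0 ang 0.78 tool/50 -0.08 -0.17
4 gap -0.0 ang 0.97 tool/50 -0.11 -0.15
5 gap 0.0 ang 1.16 tool/50 -0.14 -0.13
6 gap -0.0 ang 1.35 tool/50 -0.16 -0.1
7 gap 0.0 ang 1.54 tool/50 -0.17 -0.06
8 gap 0.0 ang 1.73 tool/50 -0.18 -0.03
9 gap 0.0 ang 1.92 tool/50 -0.19 0.0
roll 1.836734693877551 z 66.77854727635068 end [529.72924876 147.16189782]
```

View pics/w13.png

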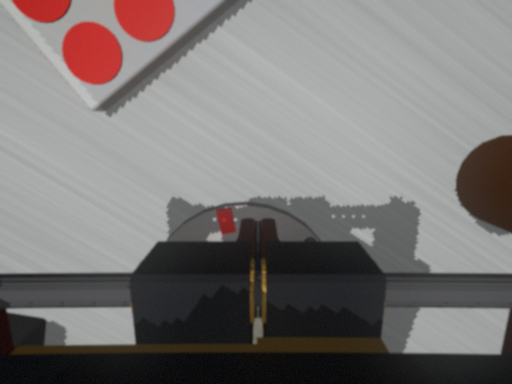

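```bash
python3 -m crank '[{"travel":[-0.08,-0.18,0.03],"turn":0},{"travel":[-0.04,-0.18,0.03],"turn":0},{"travel":[-0.05,-0.18,0.02],"turn":0},{"travel":[-0.09,-0.16,0.01],"turn":0},{"travel":[-0.12,-0.14,0.01],"turn":0},{"travel":[-0.15,-0.12,0],"turn":0},{"travel":[-0.17,-0.09,0],"turn":0}]'
python3 - <<'E'
from h import *
st([551,93,63])
plan(press=1.5,b=8)
snap('wrist','w14')
E
```

```text
t: 23.5
ee_pos: [556.3, 154.9, 66.3]
orientation: [3.009, 0.898, 0.078]
ft_force: [2.0, 7.5, 0.7]
width: 0.3
t 23.5 p [556.3 154.9  66.3] q [0.25  0.588 1.86  0.003 0.644 1.239] F [2.  7.5 0.7] w 0.3 yaw(x) 0.58 tilt [ 0.048  0.014 -0.999]
need/50 tool [-0.77   0.977  0.043]
0 gap 0.9 ang 1.53 tool/50 -0.18 -0.05
1 gap 0.0 ang 1.72 tool/50 -0.18 -0.03
2 gap -0.0 ang 1.92 tool/50 -0.19 0.0
3 gap 0.0 ang 2.11 tool/50 -0.18 0.04
4 gap -0.0 ang 2.15 tool/50 -0.18 0.03
5 gap -0.0 ang 2.15 tool/50 -0.18 0.03
6 gap 0.0 ang 2.25 tool/50 -0.17 0.06
7 gap -0.0 ang 2.44 tool/50 -0.16 0.1
8 gap -0.0 ang 2.63 tool/50 -0.14 0.12
9 gap -0.0 ang 2.83 tool/50 -0.11 0.15
roll 1.836734693877551 z 66.26903759578362 end [489.64413345 100.37000086]
```

View pics/w14.png

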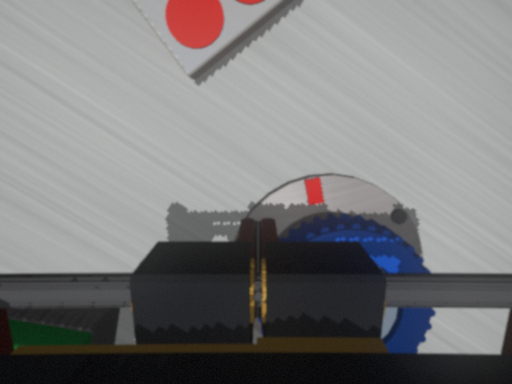

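```bash
python3 -m crank '[{"travel":[-0.18,-0.05,0.02],"turn":0},{"travel":[-0.19,-0.02,0.02],"turn":0},{"travel":[-0.19,0.01,0.02],"turn":0},{"travel":[-0.18,0.05,0],"turn":0},{"travel":[-0.18,0.04,0],"turn":0},{"travel":[-0.17,0.05,0],"turn":0},{"travel":[-0.16,0.08,0],"turn":0}]'
python3 - <<'E'
from h import *
st([551,93,63])
plan(press=2,b=8)
snap('wrist','w15')
E
```

```text
t: 24.25
ee_pos: [494.6, 118.9, 60.7]
orientation: [-3.001, -0.895, -0.057]
ft_force: [0.0, 0.2, -0.3]
width: 0.2
t 24.25 p [494.6 118.9  60.7] q [0.205 0.535 2.004 0.023 0.567 1.177] F [ 0.   0.2 -0.3] w 0.2 yaw(x) 0.58 tilt [ 0.032  0.019 -0.999]
need/50 tool [ 0.661  1.051 -0.02 ]
0 gap 1.0 ang 2.62 tool/50 -0.13 0.15
1 gap 0.0 ang 2.81 tool/50 -0.11 0.16
2 gap -0.0 ang 3.01 tool/50 -0.08 0.17
3 gap 0.0 ang -3.08 tool/50 -0.04 0.18
4 gap 0.0 ang -2.89 tool/50 -0.0 0.19
5 gap -0.0 ang -2.70 tool/50 0.03 0.19
6 gap -0.0 ang -2.56 tool/50 0.04 0.18
7 gap -0.0 ang -2.56 tool/50 0.04 0.18
8 gap -0.0 ang -2.46 tool/50 0.07 0.17
9 gap 0.0 ang -2.27 tool/50 0.11 0.16
roll 1.836734693877551 z 60.714841979884646 end [523.13389578  38.04345346]
```

View pics/w15.png

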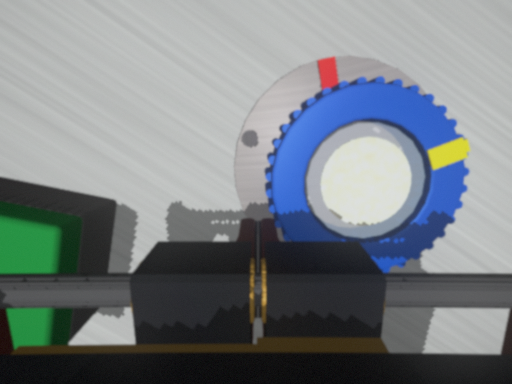

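Run:
```python
from h import *
ang(449,153)
```

```text
mark [581.3  68.9  60.5] r 39.0 ring mod 4.838
```

```bash
python3 -m crank '[{"travel":[-0.13,0.15,0],"turn":0},{"travel":[-0.11,0.16,0],"turn":0},{"travel":[-0.07,0.17,0],"turn":0},{"travel":[-0.04,0.18,0],"turn":0},{"travel":[0,0.18,0],"turn":0},{"travel":[0.03,0.18,0],"turn":0}]'
python3 - <<'E'
from h import *
st([551,93,63])
plan(press=2,b=8,step=5,n=4)
snap('wrist','w16')
E
```

```text
t: 24.9
ee_pos: [502.4, 59.8, 58.0]
orientation: [-3.0, -0.893, -0.033]
ft_force: [-4.5, -0.4, 1.1]
width: 0.6
t 24.9 p [502.4  59.8  58. ] q [0.086 0.542 2.    0.027 0.581 1.056] F [-4.5 -0.4  1.1] w 0.6 yaw(x) 0.578 tilt [ 0.017  0.017 -1.   ]
need/50 tool [ 1.178 -0.025 -0.072]
0 gap -0.4 ang -2.56 tool/50 0.03 0.1
1 gap -0.0 ang -2.56 tool/50 0.04 0.1
2 gap -0.0 ang -2.50 tool/50 0.05 0.1
3 gap -0.0 ang -2.39 tool/50 0.06 0.09
roll 0.40816326530612246 z 58.04422681020013 end [514.99958274  43.72864403]
```

View pics/w16.png

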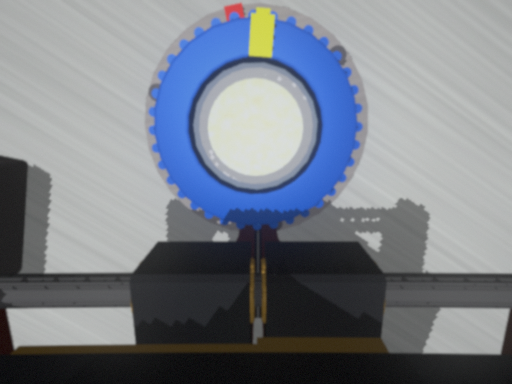

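Run:
```python
from h import *
ang(261,34)
```

```text
mark [585.1 111.   60.5] r 38.3 ring mod 5.995
```

```bash
python3 -m crank '[{"travel":[0.03,0.1,-0.01],"turn":0},{"travel":[0.03,0.1,-0.01],"turn":0},{"travel":[0.04,0.07,0],"turn":0}]'
python3 - <<'E'
from h import *
st([551,93,63])
plan(press=2,b=8,step=5,n=3)
snap('wrist','w17')
E
```

```text
t: 25.25
ee_pos: [512.1, 46.8, 57.6]
orientation: [-3.001, -0.891, -0.019]
ft_force: [-0.6, 0.8, -0.5]
width: 0.5
t 25.25 p [512.1  46.8  57.6] q [0.06  0.553 1.976 0.024 0.603 1.034] F [-0.6  0.8 -0.5] w 0.5 yaw(x) 0.577 tilt [ 0.009  0.014 -1.   ]
need/50 tool [ 1.158 -0.351 -0.088]
0 gap -0.4 ang -2.37 tool/50 0.06 0.09
1 gap -0.0 ang -2.26 tool/50 0.07 0.08
2 gap 0.0 ang -2.16 tool/50 0.08 0.07
roll 0.30612244897959184 z 57.61531531760819 end [524.43101646  37.34003069]
```

View pics/w17.png

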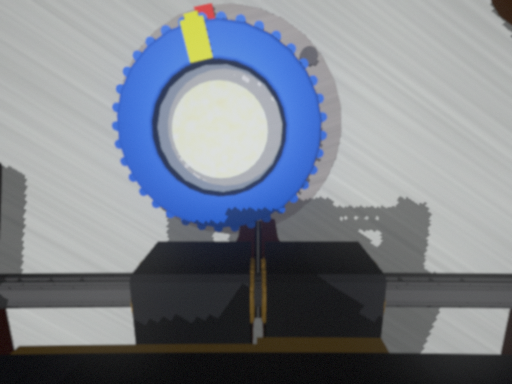

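```bash
python3 - <<'E'
from h import *
ang(196,38)
E
python3 -m crank '[{"travel":[-0.3,0.06,0],"turn":0},{"travel":[-0.3,0.06,-0.3],"turn":0},{"travel":[-0.4,0.06,-0.8],"turn":0},{"travel":[-0.4,0.1,-0.8],"turn":0},{"travel":[-0.6,0.3,-0.8],"turn":0},{"travel":[-0.8,0.3,-0.2],"turn":0},{"travel":[-0.4,0.2,0],"turn":0},{"travel":[0,0,0],"turn":0}]'
python3 - <<'E'
from h import *
st()
im=snap('top','top2')
cv2.imwrite('pics/t2d.png',cv2.resize(im[174:234,220:285],None,fx=9,fy=9,interpolation=cv2.INTER_CUBIC))
snap('wrist','w18')
E
```

```text
mark [578.9 120.6  60.5] r 38.9 ring mod 0.007
t: 26.1
ee_pos: [407.0, -94.8, 202.7]
orientation: [-3.009, -0.896, -0.044]
ft_force: [0.5, 0.2, -0.9]
width: 0.6
t 26.1 p [407.  -94.8 202.7] q [-0.269  0.163  2.111  0.022  0.845  0.709] F [ 0.5  0.2 -0.9] w 0.6 yaw(x) 0.579 tilt [ 0.026  0.01  -1.   ]
```

View pics/top2.png

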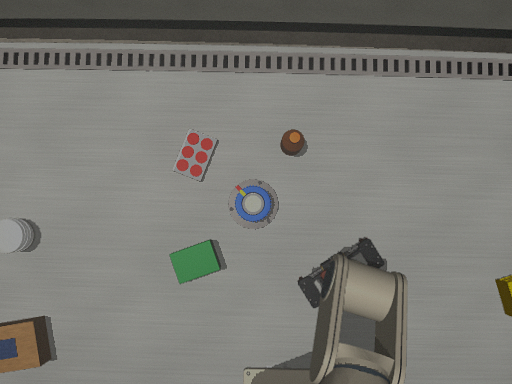

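View pics/t2d.png

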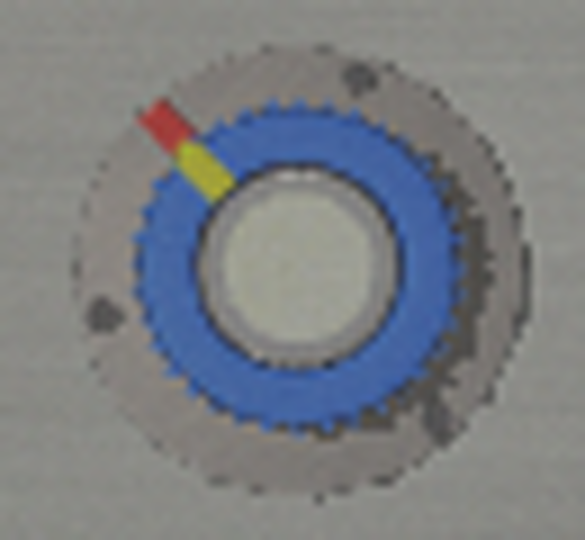

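Run:
```python
from h import *
print(workorder.close_job())
st()
```

```text
the job is handed in; nothing more can be done
None
the job is handed in; nothing more can be done
```

I turned the ring counter-clockwise from about -1.57 rad to the index, gave it two more full turns, and handed the job in at about 26.2 s.

**How it was turned:**
- **From the top:** I began by pressing both open fingertips on the ring's top and twisting. The first press was too light and slipped, so I raised it to about 14 N. That drove the ring, but each pass tilted the tool a little more, up to about 0.09 rad.
- **Along the rim:** At about 4.05 rad I switched to rolling the closed fingertip around the rim. That brought the tool back nearly upright and finished the turns.

**Last checks:**
- **Alignment:** The last wrist picture put the mark within 0.01 rad of the index. The top picture, taken after the arm had backed away, shows the yellow mark in line with the red index.
- **Turn count:** I tracked it through the pictures: -1.57, 0.6, 2.7, 4.05, 4.56, 5.58, 11.12, 12.57 rad. The mark was hidden between 5.58 and 11.12. I take that stretch from the rolled distance, which agrees to about 0.1–0.4 rad, and from the drive being counter-clockwise throughout.
- **Surroundings:** In the top picture the bottle, well plate and tip box look unmoved; I did not re-measure them. I aimed no move at the cover, but contact with it can't be read directly. The arm was clear and the wrist force near zero before hand-in.

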